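# Open the bar cramp on the glued window sash

## Robot

A 6-joint arm with a two-finger parallel gripper is mounted at the origin on the work surface. World frame = base frame: x ahead of the robot, y to its left, z up, the work surface at z = 0. Lengths are in m, angles in rad, forces in N, time in s.
With the tool pointing down it reaches from about 0.375 to 0.9 m from the base axis. Payload 3.1 kg.
Tool frame: the origin (TCP) lies on the centre line of the jaws, within the pads' length; the fingertips stand 25 mm ahead of it and the grasp point (between the pads) lies 6 mm ahead of it (manip.tips_ahead is the distance from the TCP to the fingertips, in m); z points along the fingers, y is the direction in which the jaws open and shut (so a half turn about z gives the same grasp; the last joint's range is limited). The gripper opens to 85 mm and grips with 20 to 120 N. Pads are 22 mm wide; open, the fingers measure 114 mm over their backs; the gripper's body (76 mm by 85 mm) begins 54 mm behind the grasp point. The pads swing forward as they close: fully open they stand 13 mm farther back than shut.
Start: joints at [-1.391, 0.527, 1.433, -0, 1.181, -0.178], TCP at [0.219, -0.585, 0.256] pointing down, gripper open.
Joint ranges: [-3.08, 3.08], [-0.75, 2.2], [0.22, 2.44], [-1.43, 4.57], [0, 2.65], [-2.85, 2.85]. Speed limits (rad/s): [2.79, 2.79, 3.14, 3.14, 3.14, 3.14].

## Interface

Orientations are given as a unit quaternion [x, y, z, w].
In Python, from station import manip gives the robot as it stands.
- The arm moves only by the tool play_rows, never from a script. Its argument "steps" is a list that holds one entry, the list of rows, each a list of 6 numbers: the shift along the tool's x, y, z in m, then the turn, a rotation vector about the tool's x, y, z in degrees. In form: [[[x, y, z, rx, ry, rz], ...]]. A call has 1 to 10 rows; each row shifts and turns the commanded pose from where the row before left it, along the tool's axes as they then stand; what a row does not reach is not made up. A row lasts 1/8 s, in which the tool goes at most 62.5 mm and 10.7 degrees, less where a joint would pass 70% of its speed; a pose out of reach is approached as far as the arm can. A call is refused whole if a number of a shift passes 0.0625 or a number of a turn 10.7, either way. A call with a gripper value outside its range is refused whole. "fingers" is the opening, from 0 (shut) to 1 (fully open), set as the call begins (left out, the last holds). The fingers move at their own pace and stop on an object; "squeeze" is the grip in N (left out, the last holds). Time passes only in rows, so rows that do not move let the fingers close. It gives the time, the measured TCP pose, the force and the opening at its end, in the units of the state.
- manip.sense(): the state, without advancing time (a new reading comes with each control period).
- manip.snapshot(name): name is "scene" or "top" or "wrist"; returns a dict with "img" (400x640x3 uint8, red, green, blue), "K" (3x3 intrinsics, pixels), "world_from_camera" (4x4, takes a point from camera to world coordinates). Camera axes: x right, y down, z forward; pixel columns grow to the right and rows downward; lengths in m; the calibration is good to about 2 mm. A picture is of the moment at which its call begins. There is no depth.
- manip.sign_off(): hands the job in, once; it reports no verdict.
Trained networks look in a picture, given as the dict that the camera call returned (one of the last four; its "shot" number tells which), for a name from the list of things; names that differ only in an ending like _2 or _b are one class to them, and where a whole thing is asked for, a point or a joint stands for the part that bears it (a point fixed in the world has none). Each returns a list of dicts, best first, with "score" (0 to 1); they miss things now and then, are a little off and sometimes report something else, mostly with a low value. They report only what shows in the picture. A call takes as long as a camera call.
- manip.regions_of(label, picture): "pixels" (400x640 bool, what is visible of it) and "rect" ([left, top, right, bottom] in pixels, round what is visible of it).
- manip.pinpoint(label, picture): "point" ([column, row] in pixels: a listed point, or the origin of a listed thing).
The state is a dict: "t": time; "q": joint angles; "qd": joint speeds; "tau": joint torques, N m; "tcp_pos": TCP position; "tool_rot": TCP orientation; "force": force on the tool from outside, world axes, zero at the start; "ft_torque": the same for the moment, N m; "finger_gap": opening from 0.0 (shut) to 1.0 (fully open).
Only numpy, scipy, OpenCV 4.12 (cv2) and the standard library are available. Lean on these libraries where they do the work, as an engineer would, in place of code of your own. Each camera call takes 0.05 s, during which the arm holds its last target.

## Task

The glue in the small window sash has set and the cramp's screw is already slackened. Press down the ratchet release lever on the cramp's sliding jaw and, keeping it pressed, push the jaw back along its bar, away from the sash, until it meets the stop pin; then let go so that the lever springs back up. The sash stays lying where it is, and nothing is picked up or knocked about.

Things in the scene. Friction and masses are not known exactly. Their poses are not given: they have to be found in the camera images.
- cramp: Aluminium bar cramp on a plywood board 540 x 380 x 12 mm, all fixed to the counter. Origin: centre of the board's underside; x runs along the bar from the screw end to the stop end, z up. The bar is at y = 0, 24 mm wide, its toothed top 48 mm above the counter, its end cap at x = 256 mm. The fixed head with the screw is at x = -219 mm, the screw's pad at the sash's edge.
- stop_pin (a point): Middle of the steel stop pin, 8 mm thick, that crosses the bar near its end, 34 mm above the counter. The back of the jaw's cheeks meets it when the jaw is fully back. x axis along the bar, as the cramp's.
- jaw_face (a point): Middle of the face of the dark steel sliding jaw, 18 mm above the bar's top, turned to the sash; x axis along the bar, away from the sash. With the jaw against the stop pin it is 130 mm along the cramp's x, 60 mm short of the pin. The jaw is 46 mm wide, 56 mm long without its lever, its top 84 mm above the counter.
- jaw (a joint): How far the sliding jaw has gone along the bar since the start, in m, growing away from the sash. The ratchet keeps it from going back, but for up to 10 mm of play, until released; then it slides with about 3 N and stays where it is left. To reach the stop pin it must go 65 to 110 mm, depending on the start.
- release (a joint): Angle of the release lever in rad: 0 at rest (up to 0.12 when its pawl rides on a tooth), 0.26 fully down on its stop. Beyond 0.13 the pawl is clear of the teeth and the jaw is free. A spring raises the lever: at the thumb pad 3 N to start it, 6 N to hold it fully down. Let go, it springs up and the ratchet holds the jaw again.
- thumb_pad (a point): Top of the release lever's thumb pad, a steel plate 32 mm wide over the bar behind the jaw, 89 mm behind the jaw's face. It moves with lever and jaw: 65 mm above the counter at rest, 10 to 11 mm lower fully down (free after 5 mm). The pad is clear for 25 mm towards the jaw; 20 mm the other way it ends in an upturned lip 12 mm high to push against. x axis along the bar, away from the sash.
- frame: The glued window sash: a bare timber frame 200 mm along the bar, 260 mm across, 22 mm thick, with 36 mm members and one glazing bar. It lies loose on two battens, underside 49 mm above the counter, between the screw's pad and the sliding jaw, with 2 to 6 mm of play at each. Origin: centre of its underside; x along the bar. It is not to be moved.
- tape_measure: Tape measure, 66 x 36 x 62 mm, standing on the board beside the bar. Origin: centre of its underside. Leave it.
- screwdriver: Screwdriver 170 mm long, lying on the board on the other side of the bar. Origin: under its middle. Leave it.
- filler_tin: Round tin, 68 mm across and 55 mm high, on the board near the stop end. Origin: centre of its underside. Leave it.
- flower_jar: Glass jar, 76 mm across and 100 mm high, with dried flowers up to about 190 mm, on the counter at the left. Origin: centre of its underside. Leave it.
- brush_cup: White cup, 72 mm across and 95 mm high, with toothbrushes up to about 190 mm, on the counter at the left. Origin: centre of its underside. Leave it.
- offcut: Timber offcut 110 x 34 x 20 mm, lying on the board beside the sash. Origin: centre of its underside. Leave it.

How it is judged:
By the outcome, as a careful person would: the job done as asked, in the order asked, and still so for the second after the job is handed in, with the robot touching nothing.
It also fails if it takes over 32 s, if anything falls off the work surface, if the arm or the gripper's body presses on something with over 40 N, if the wrist force passes 120 N, or if a joint passes its speed limit or range.

## Working session

There is one attempt and no reset: what is moved stays moved. The work goes in short steps, Python scripts to look and compute and a tool call to move; the robot and the scene stay as the last step left them, time stands still between calls to the robot, and variables do not carry over. Pictures are saved under pics/ and viewed, and the job is handed in when it is done.

Besides the shell and the picture viewer there is one more tool, called after "Request:" as name(argument=value, ...) on one line, values as JSON. play_rows: Moves the arm, as the interface text tells. Its arguments: {"type":"object","properties":{"steps":{"type":"array"},"fingers":{"type":"number"},"squeeze":{"type":"number"}},"required":["steps"]}

```bash
mkdir -p pics; cat > h.py <<'E'
import numpy as np, cv2
from station import manip
def save(s,n): cv2.imwrite(f'pics/{n}.png',s['img'][:,:,::-1])
def ray(s,p):
    K=np.array(s['K']);T=np.array(s['world_from_camera'])
    d=T[:3,:3]@np.linalg.solve(K,[p[0],p[1],1]);return T[:3,3],d
def atz(s,p,z):
    o,d=ray(s,p);return o+d*(z-o[2])/d[2]
def proj(s,P):
    K=np.array(s['K']);T=np.linalg.inv(np.array(s['world_from_camera']))
    c=T[:3,:3]@np.array(P)+T[:3,3];u=K@c;return u[:2]/u[2]
Z=dict(cramp=0,stop_pin=.034,jaw_face=.066,thumb_pad=.065,frame=.049,tape_measure=.012,filler_tin=.012,flower_jar=0,brush_cup=0,screwdriver=.012,offcut=.012)
def look(cam,names,n):
    s=manip.snapshot(cam);save(s,n);print(cam,'cam at',np.array(s['world_from_camera'])[:3,3].round(3))
    for k in names:
        for r in manip.pinpoint(k,s)[:2]:
            print(k,round(r['score'],2),np.round(r['point'],1),atz(s,r['point'],Z[k]).round(4))
    return s
E
python3 - <<'E'
from h import *
look('top',list(Z),'top0'); look('scene',['cramp','stop_pin','jaw_face','thumb_pad'],'scene0')
look('wrist',['stop_pin','jaw_face','thumb_pad'],'wrist0')
print(manip.sense())
E
```

```text
top cam at [0.51  0.058 0.959]
cramp 0.72 [394.2 194.8] [ 0.575  -0.0972  0.    ]
stop_pin 0.62 [309.6 178.4] [0.6065 0.0938 0.034 ]
stop_pin 0.44 [333.7 187. ] [0.5882 0.0406 0.034 ]
jaw_face 0.82 [371.2 192.9] [ 0.574  -0.0381  0.066 ]
thumb_pad 0.97 [333.5 185.4] [0.589  0.0416 0.065 ]
frame 0.6 [421.9 194.2] [ 0.5738 -0.1483  0.049 ]
frame 0.54 [311.6 180.6] [0.6002 0.0888 0.049 ]
tape_measure 0.84 [324.  234.3] [0.4837 0.0605 0.012 ]
tape_measure 0.41 [375.8 191.4] [ 0.5813 -0.0542  0.012 ]
filler_tin 0.88 [282.6 233.3] [0.4845 0.1533 0.012 ]
flower_jar 0.93 [182.4 177.6] [0.6085 0.3882 0.    ]
brush_cup 0.73 [169.2 243.4] [0.4571 0.4139 0.    ]
brush_cup 0.6 [310.4 177.6] [0.6119 0.0933 0.    ]
screwdriver 0.68 [330.1 136.2] [0.7052 0.0497 0.012 ]
screwdriver 0.22 [308.6 176.5] [0.6131 0.097  0.012 ]
offcut 0.97 [409.4 274.7] [ 0.3975 -0.1295  0.012 ]
scene cam at [ 1.057 -0.522  0.631]
cramp 0.82 [269.1 272.2] [ 0.5647 -0.0984  0.    ]
cramp 0.37 [288.6 239.1] [0.52   0.0103 0.    ]
jaw_face 0.65 [287.1 242.1] [ 0.5805 -0.0547  0.066 ]
thumb_pad 0.93 [317.8 224.2] [0.5895 0.0362 0.065 ]
wrist cam at [ 0.293 -0.558  0.374]
{'t': 1.05, 'q': array([-1.39150932e+00,  5.27505327e-01,  1.43270009e+00,  2.04069555e-06,
        1.18138132e+00, -1.78511533e-01]), 'qd': array([-0.00181203, -0.00175   ,  0.001813  ,  0.00184124,  0.00141151,
       -0.0001443 ]), 'tau': array([-7.18840583e-04, -4.42331064e+01, -1.78425783e+01, -1.63517193e-04,
        7.17144831e-04, -1.34029321e-05]), 'tcp_pos': array([ 0.21890131, -0.58539332,  0.25630709]), 'tool_rot': array([9.84040229e-01, 1.77946138e-01, 9.45103451e-07, 2.95706705e-06]), 'force': array([-0.08720889,  0.17700423, -0.19199956]), 'ft_torque': array([-0.01077162,  0.00569472,  0.00490914]), 'finger_gap': 0.9990624625739203}
```

```bash
python3 - <<'E'
import cv2
a=cv2.imread('pics/top0.png');cv2.imwrite('pics/top0c.png',cv2.resize(a[120:270,250:450],None,fx=4,fy=4,interpolation=cv2.INTER_CUBIC))
E
```

```text
(no output)
```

View pics/top0.png

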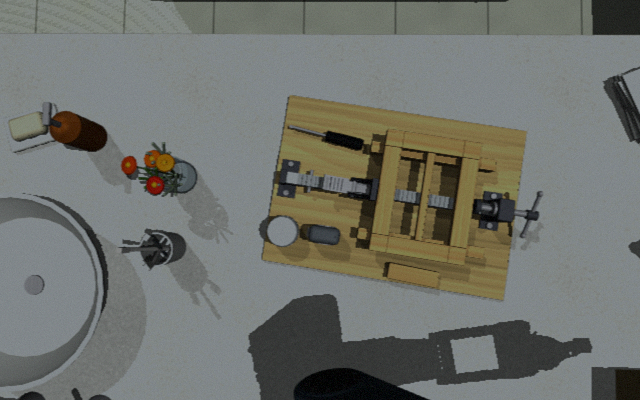

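View pics/top0c.png

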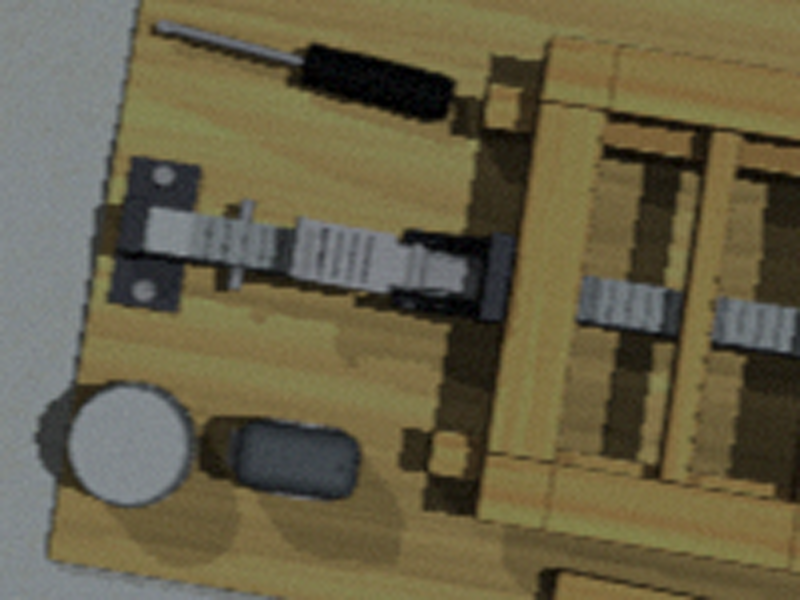

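View pics/scene0.png

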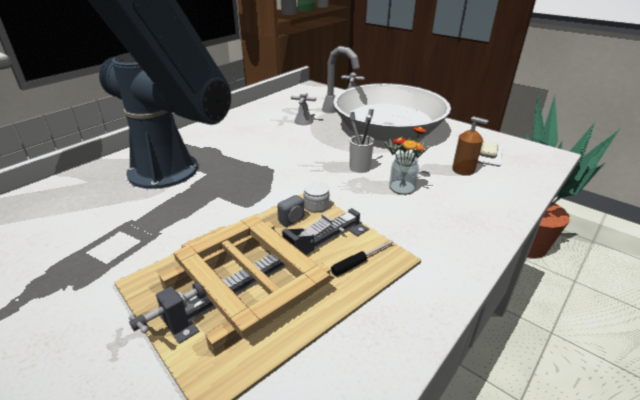

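The top view shows the bar running from screw (505,208) to end cap (287,178), so cramp +x is roughly world +y. The pin is at about (310,181), the pad at about (333,186), with its lip at about (323,183). The jaw's `jaw_face` point looks doubtful, because the real face is near x=378. I'll fit the board next.

```bash
python3 - <<'E'
from h import *
s=manip.snapshot('top')
im=s['img'];hsv=cv2.cvtColor(im,cv2.COLOR_RGB2HSV)
m=((hsv[...,1]>70)&(hsv[...,0]>12)&(hsv[...,0]<32)).astype(np.uint8)
n,l,st,c=cv2.connectedComponentsWithStats(m);i=1+st[1:,4].argmax()
cs,_=cv2.findContours((l==i).astype(np.uint8),0,2);cn=max(cs,key=cv2.contourArea)
P=np.array([atz(s,p[0],.012)[:2] for p in cn])
(c,sz,a)=cv2.minAreaRect((P*1000).astype(np.float32));print(c,sz,a)
for p in [(290,96),(526,131),(503,299),(262,262)]: print(atz(s,p,.012))
th=np.deg2rad(a);
for ang in (a,a+90,a-90):
  print(ang,[np.cos(np.deg2rad(ang)),np.sin(np.deg2rad(ang))])
pin=atz(s,(310.3,181.2),.034);pad=atz(s,(333.5,186),.065);print(pin,pad)
s2=manip.snapshot('scene')
im=cv2.resize(s2['img'][180:300,230:390],None,fx=5,fy=5,interpolation=cv2.INTER_CUBIC);cv2.imwrite('pics/scz.png',im[:,:,::-1])
E
```

```text
(573.6895751953125, -93.6298828125) (539.0978393554688, 378.7464599609375) 81.62032318115234
[0.79696437 0.14221102 0.012     ]
[ 0.72082942 -0.38752579  0.012     ]
[ 0.34837418 -0.33358517  0.012     ]
[0.41974235 0.19836704 0.012     ]
81.62032318115234 [np.float64(0.14573211812677325), np.float64(0.9893240873173382)]
171.62032318115234 [np.float64(-0.9893240873173382), np.float64(0.14573211812677334)]
-8.379676818847656 [np.float64(0.9893240873173382), np.float64(-0.14573211812677334)]
[0.6003589  0.09215522 0.034     ] [0.58768793 0.04160927 0.065     ]
```

View pics/scz.png

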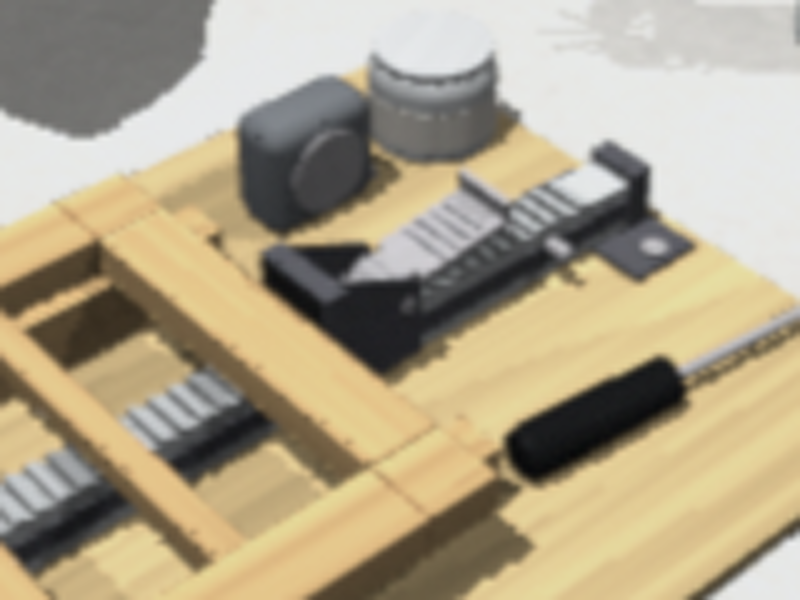

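Request:
play_rows(steps=[[[0.0437,-0.035,0,0,0,0],[0.0437,-0.035,0,0,0,0],[0.0437,-0.035,0,0,0,0],[0.0437,-0.035,0,0,0,0],[0.0437,-0.035,0,0,0,0],[0.0437,-0.035,0,0,0,0],[0.0437,-0.035,0,0,0,0],[0.0437,-0.035,0,0,0,0],[0.0437,-0.035,0,0,0,0],[0.0437,-0.035,0,0,0,0]]], fingers=0)

```text
t: 2.4
tcp_pos: [0.5066, -0.103, 0.2566]
tool_rot: [0.984, 0.178, 0.0, 0.0]
force: [-0.3, -0.5, 0.5]
finger_gap: 0.004
```

Request:
play_rows(steps=[[[0.0437,-0.035,0,0,0,0],[0.0437,-0.035,0,0,0,0],[0.0437,-0.035,0,0,0,0],[0,0,0,0,0,-10.2],[0,0,0,0,0,-10.2],[0,0,0,0,0,-10.2],[0,0,0,0,0,-10.2],[0,0,0,0,0,-10.2],[0,0,0,0,0,-10.1],[0,0,0,0,0,0]]])

```text
t: 3.65
tcp_pos: [0.5917, 0.0397, 0.2564]
tool_rot: [0.758, 0.653, 0.0, 0.0]
force: [-1.1, 0.2, -0.3]
finger_gap: 0.005
```

```bash
cat >> h.py <<'E'
from scipy.spatial.transform import Rotation as R
def rep(target=None):
    st=manip.sense();M=R.from_quat(st['tool_rot']).as_matrix()
    print('t',st['t'],'tcp',st['tcp_pos'].round(4),'F',st['force'].round(1),'gap',round(st['finger_gap'],3),'yaw x',np.rad2deg(np.arctan2(M[1,0],M[0,0])).round(2),'z',M[:,2].round(3))
    if target is not None: print('tool delta',(M.T@(np.array(target)-st['tcp_pos'])).round(4))
E
python3 - <<'E'
from h import *
rep([.5925,.039,.12])
s=look('wrist',['stop_pin','jaw_face','thumb_pad'],'wrist1')
for sx in (-.025,0,.02): print(sx,proj(s,[.5737+.1457*(.1358+sx),-.0936+.9893*(.1358+sx),.065]))
E
```

```text
t 3.65 tcp [0.5917 0.0397 0.2564] F [-1.1  0.2 -0.3] gap 0.005 yaw x 81.49 z [ 0. -0. -1.]
tool delta [-0.0006  0.0009  0.1364]
wrist cam at [0.604 0.118 0.374]
stop_pin 0.98 [325.1 116.3] [0.6026 0.0939 0.034 ]
jaw_face 0.63 [324.4 260.5] [ 0.5807 -0.0475  0.066 ]
thumb_pad 0.95 [321.8 178.6] [0.5911 0.0391 0.065 ]
-0.025 [324.05811661 201.41811828]
0 [324.01097204 176.61848365]
0.02 [323.97157655 155.89512437]
```

View pics/wrist1.png

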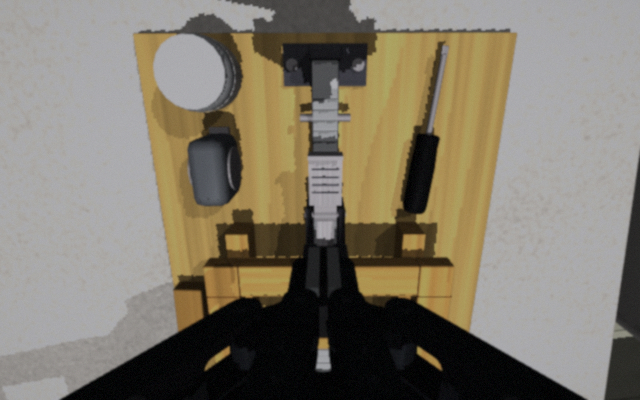

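The wrist view shows the pad centred at about (324,177), the lip at row 154 and the pin at (325,117). The three estimates agree to about 2 mm. I'll descend to 10 mm above the pad.

Request:
play_rows(steps=[[[-0.001,0,0.04,0,0,0],[0,0,0.04,0,0,0],[0,0,0.04,0,0,0],[0,0,0.025,0,0,0],[0,0,0.01,0,0,0],[0,0,0,0,0,0]]])

```text
t: 4.6
tcp_pos: [0.5916, 0.0388, 0.1011]
tool_rot: [0.757, 0.653, -0.0, -0.0]
force: [0.2, -0.4, -0.0]
finger_gap: 0.002
```

```bash
python3 - <<'E'
from h import *
rep()
s=manip.snapshot('wrist');save(s,'wrist2')
s=manip.snapshot('scene');cv2.imwrite('pics/sc2.png',cv2.resize(s['img'][160:280,230:390],None,fx=5,fy=5,interpolation=cv2.INTER_CUBIC)[:,:,::-1])
E
```

```text
t 4.6 tcp [0.5916 0.0388 0.1011] F [ 0.2 -0.4 -0. ] gap 0.002 yaw x 81.57 z [-0.001  0.    -1.   ]
```

View pics/sc2.png

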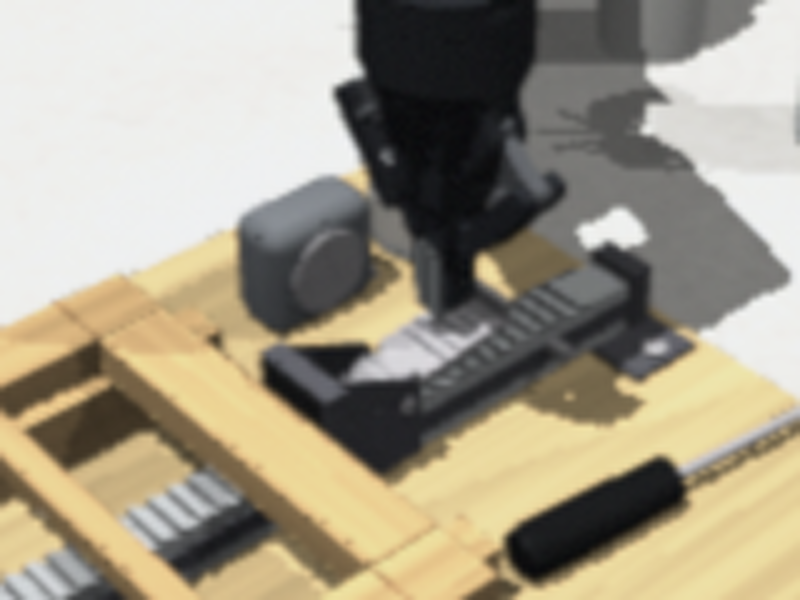

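View pics/wrist2.png

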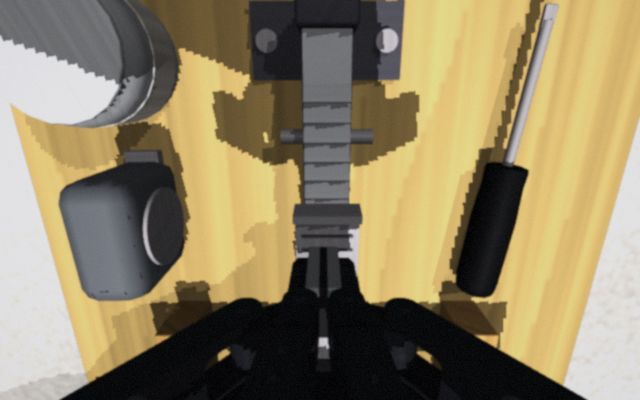

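The fingertips are over the pad and just short of the lip, which is at about (327,215) in the wrist view. I'll lower gently until they touch.

Request:
play_rows(steps=[[[0,0,0.005,0,0,0],[0,0,0.003,0,0,0],[0,0,0.002,0,0,0],[0,0,0.002,0,0,0],[0,0,0,0,0,0]]])

```text
t: 5.32
tcp_pos: [0.5917, 0.0389, 0.0895]
tool_rot: [0.757, 0.653, 0.0, -0.0]
force: [0.0, 1.4, 3.1]
finger_gap: 0.001
```

Request:
play_rows(steps=[[[0,0,0.002,0,0,0],[0,0,0.002,0,0,0],[0,0,0.002,0,0,0],[0,0,0,0,0,0]]])

```text
t: 5.82
tcp_pos: [0.5917, 0.039, 0.0835]
tool_rot: [0.757, 0.653, 0.0, 0.0]
force: [-1.3, 1.9, 6.0]
finger_gap: 0.001
```

Request:
play_rows(steps=[[[0,0,0.002,0,0,0],[0,0,0.0005,0,0,0],[0,0,0,0,0,0]]])

```text
t: 6.2
tcp_pos: [0.5917, 0.0389, 0.0813]
tool_rot: [0.757, 0.653, 0.0, 0.0]
force: [-0.9, 2.9, 6.5]
finger_gap: -0.0
```

Request:
play_rows(steps=[[[0.003,0,0,0,0,0],[0.004,0,0,0,0,0],[0.004,0,0,0,0,0],[0.004,0,0,0,0,0],[0,0,0,0,0,0]]])

```text
t: 6.82
tcp_pos: [0.5938, 0.0528, 0.0812]
tool_rot: [0.757, 0.654, -0.001, 0.001]
force: [-1.4, -0.3, 6.7]
finger_gap: -0.002
```

```bash
python3 - <<'E'
from h import *
rep()
s=manip.snapshot('wrist');save(s,'wrist3')
s=manip.snapshot('scene');cv2.imwrite('pics/sc3.png',cv2.resize(s['img'][160:280,230:390],None,fx=5,fy=5,interpolation=cv2.INTER_CUBIC)[:,:,::-1])
E
```

```text
t 6.825 tcp [0.5938 0.0528 0.0812] F [-1.4 -0.3  6.7] gap -0.002 yaw x 81.66 z [ 0.    -0.002 -1.   ]
```

View pics/sc3.png

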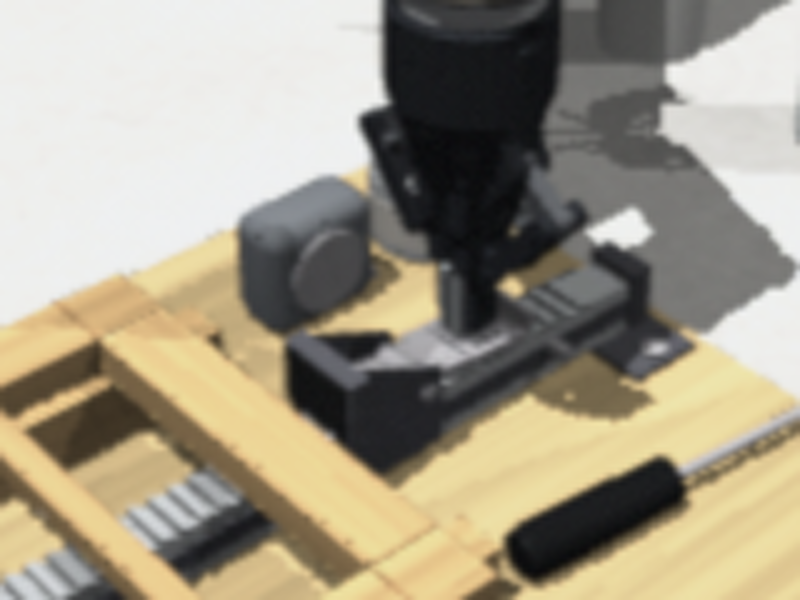

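View pics/wrist3.png

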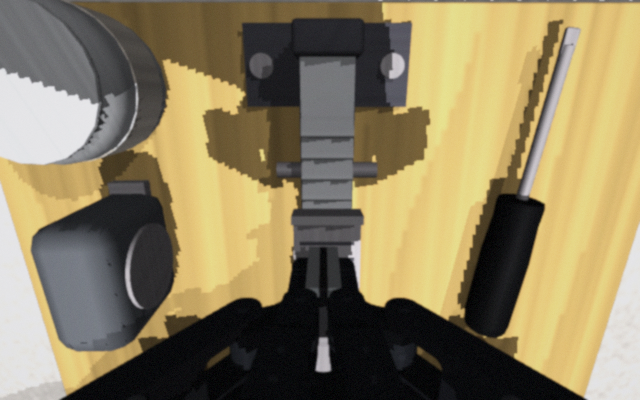

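The jaw has come off the sash and is moving with the finger. The sash hasn't moved. I'll carry on pushing.

Request:
play_rows(steps=[[[0.005,0,0,0,0,0],[0.007,0,0,0,0,0],[0.007,0,0,0,0,0],[0.007,0,0,0,0,0],[0.007,0,0,0,0,0],[0.007,0,0,0,0,0],[0.007,0,0,0,0,0],[0.007,0,0,0,0,0],[0.004,0,0,0,0,0],[0,0,0,0,0,0]]])

```text
t: 8.18
tcp_pos: [0.6022, 0.1104, 0.0812]
tool_rot: [0.757, 0.654, -0.0, 0.001]
force: [-1.6, -0.6, 6.2]
finger_gap: -0.003
```

```bash
python3 - <<'E'
from h import *
rep()
s=look('wrist',['stop_pin'],'wrist4')
s=manip.snapshot('scene');cv2.imwrite('pics/sc4.png',cv2.resize(s['img'][160:280,230:390],None,fx=5,fy=5,interpolation=cv2.INTER_CUBIC)[:,:,::-1])
E
```

```text
t 8.175 tcp [0.6022 0.1104 0.0812] F [-1.6 -0.6  6.2] gap -0.003 yaw x 81.65 z [-0.    -0.001 -1.   ]
wrist cam at [0.614 0.189 0.199]
```

View pics/sc4.png

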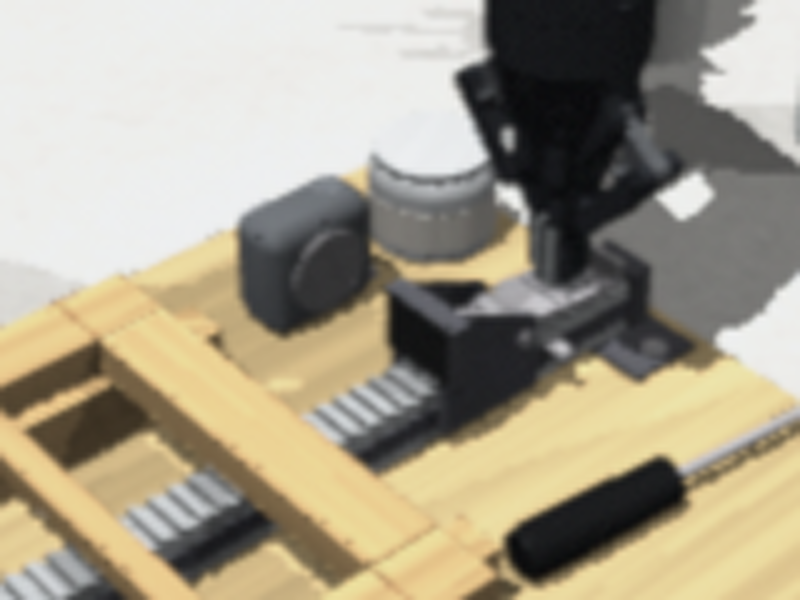

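View pics/wrist4.png

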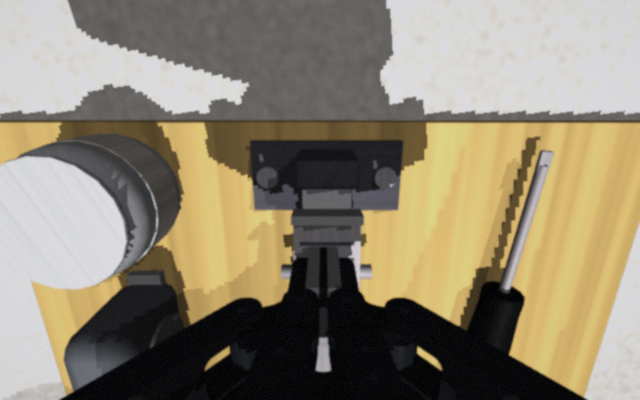

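The jaw is about 10 mm short of the pin, and the finger is dragging it by friction. From here I'll creep in and watch the force.

Request:
play_rows(steps=[[[0.003,0,0,0,0,0],[0.003,0,0,0,0,0],[0.002,0,0,0,0,0],[0.002,0,0,0,0,0],[0,0,0,0,0,0]]])

```text
t: 8.95
tcp_pos: [0.6037, 0.1198, 0.0812]
tool_rot: [0.757, 0.654, -0.001, 0.001]
force: [-1.8, -1.9, 6.7]
finger_gap: 0.001
```

Request:
play_rows(steps=[[[0.002,0,0,0,0,0],[0.002,0,0,0,0,0],[0,0,0,0,0,0]]])

```text
t: 9.32
tcp_pos: [0.6044, 0.1235, 0.0812]
tool_rot: [0.757, 0.654, -0.001, 0.001]
force: [-1.4, -2.4, 5.9]
finger_gap: -0.001
```

```bash
python3 - <<'E'
from h import *
rep()
s=manip.snapshot('wrist');save(s,'wrist5')
s=manip.snapshot('scene');cv2.imwrite('pics/sc5.png',cv2.resize(s['img'][190:280,290:410],None,fx=6,fy=6,interpolation=cv2.INTER_CUBIC)[:,:,::-1])
E
```

```text
t 9.325 tcp [0.6044 0.1235 0.0812] F [-1.4 -2.4  5.9] gap -0.001 yaw x 81.66 z [ 0.    -0.002 -1.   ]
```

View pics/sc5.png

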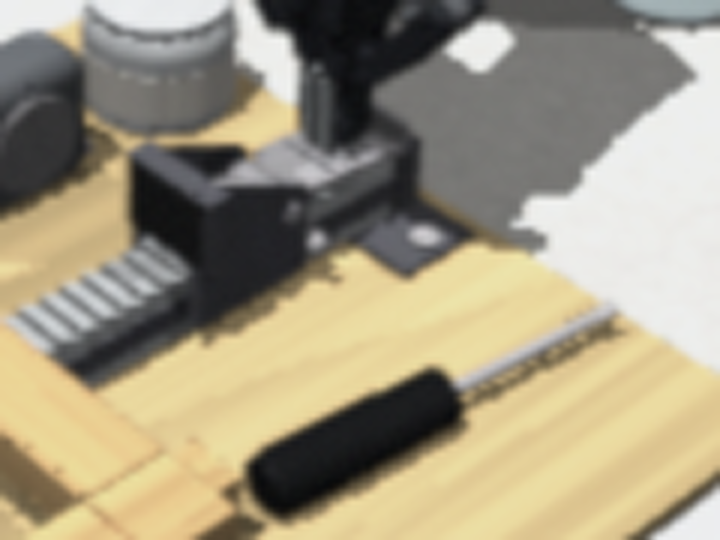

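View pics/wrist5.png

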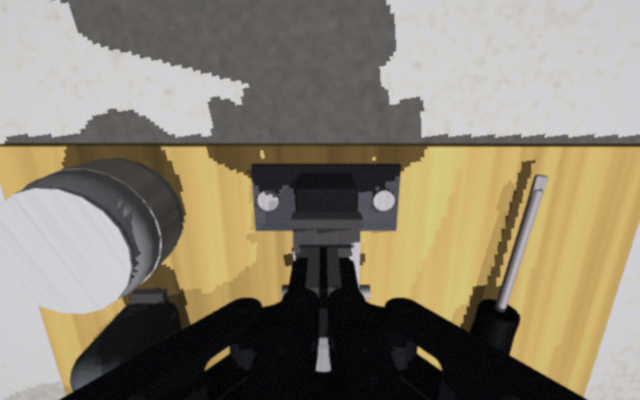

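Request:
play_rows(steps=[[[0.002,0,0,0,0,0],[0.002,0,0,0,0,0],[0,0,0,0,0,0]]])

```text
t: 9.8
tcp_pos: [0.6053, 0.1274, 0.0812]
tool_rot: [0.757, 0.654, -0.0, 0.001]
force: [-1.1, -3.4, 6.2]
finger_gap: -0.001
```

Request:
play_rows(steps=[[[0.0015,0,0,0,0,0],[0,0,0,0,0,0]]])

```text
t: 10.05
tcp_pos: [0.6056, 0.1289, 0.0811]
tool_rot: [0.757, 0.654, -0.0, 0.001]
force: [-0.8, -2.0, 5.0]
finger_gap: -0.0
```

Request:
play_rows(steps=[[[0.0015,0,0,0,0,0],[0,0,0,0,0,0]]])

```text
t: 10.3
tcp_pos: [0.6058, 0.1307, 0.0811]
tool_rot: [0.757, 0.654, -0.0, 0.001]
force: [0.5, -3.1, 5.2]
finger_gap: -0.003
```

Request:
play_rows(steps=[[[0.0015,0,0,0,0,0],[0,0,0,0,0,0]]])

```text
t: 10.55
tcp_pos: [0.6059, 0.1331, 0.0809]
tool_rot: [0.757, 0.653, 0.0, 0.0]
force: [0.4, -2.5, 5.4]
finger_gap: -0.0
```

Request:
play_rows(steps=[[[0.001,0,0,0,0,0],[0,0,0,0,0,0]]])

```text
t: 10.8
tcp_pos: [0.6058, 0.1339, 0.0808]
tool_rot: [0.757, 0.654, -0.0, 0.0]
force: [0.1, -4.9, 4.8]
finger_gap: 0.001
```

```bash
python3 - <<'E'
from h import *
rep()
s=manip.snapshot('wrist');save(s,'wrist6')
s=manip.snapshot('scene');cv2.imwrite('pics/sc6.png',cv2.resize(s['img'][190:280,290:410],None,fx=6,fy=6,interpolation=cv2.INTER_CUBIC)[:,:,::-1])
E
```

```text
t 10.8 tcp [0.6058 0.1339 0.0808] F [ 0.1 -4.9  4.8] gap 0.001 yaw x 81.63 z [ 0.    -0.001 -1.   ]
```

View pics/sc6.png

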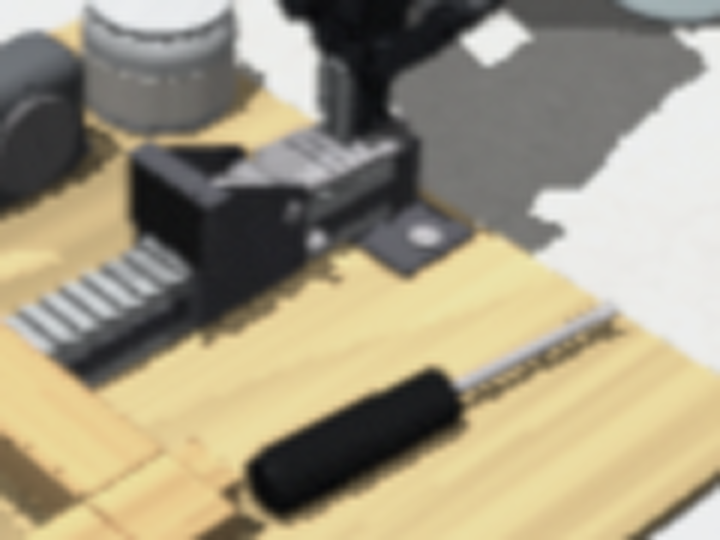

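View pics/wrist6.png

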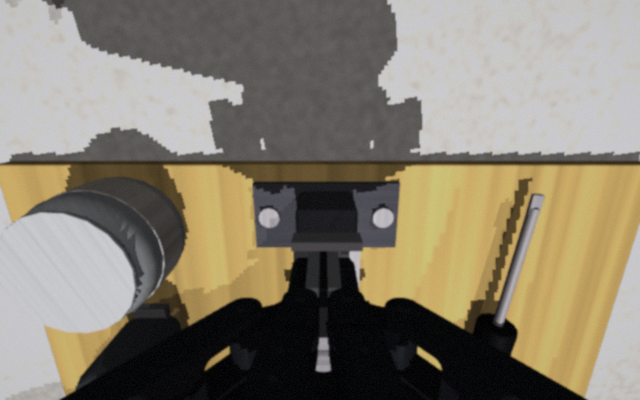

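The jaw hasn't shifted between the last two pictures, although the tool went 10 mm further and slipped on the pad. That means it's on the pin. I'll give it one firm nudge against the lip to confirm.

Request:
play_rows(steps=[[[0.001,0,0,0,0,0],[0.001,0,0,0,0,0],[0,0,0,0,0,0]]])

```text
t: 11.28
tcp_pos: [0.6059, 0.1342, 0.0806]
tool_rot: [0.757, 0.654, -0.001, 0.001]
force: [-0.4, -10.1, 3.4]
finger_gap: 0.002
```

It reads a firm 10 N with no further travel, so the jaw is on the stop. I'll ease the push off and lift straight up.

Request:
play_rows(steps=[[[-0.0015,0,0,0,0,0],[0,0,-0.003,0,0,0],[0,0,-0.003,0,0,0],[0,0,-0.004,0,0,0],[0,0,-0.004,0,0,0],[0,0,-0.01,0,0,0],[0,0,-0.03,0,0,0],[0,0,-0.05,0,0,0],[0,0,-0.05,0,0,0],[0,0,0,0,0,0]]])

```text
t: 12.52
tcp_pos: [0.6081, 0.1364, 0.2397]
tool_rot: [0.757, 0.654, 0.005, 0.002]
force: [0.1, -0.2, 0.4]
finger_gap: 0.002
```

Request:
play_rows(steps=[[[-0.05,0,0,0,0,0],[-0.05,0,0,0,0,0],[-0.05,0,0,0,0,0],[0,0,0,0,0,0]]])

```text
t: 13.02
tcp_pos: [0.5827, -0.0157, 0.2335]
tool_rot: [0.759, 0.652, -0.001, -0.001]
force: [0.1, 0.2, 0.5]
finger_gap: 0.001
```

```bash
python3 - <<'E'
from h import *
rep()
s=look('wrist',['stop_pin','jaw_face','thumb_pad'],'wrist7')
s=look('scene',['jaw_face','thumb_pad'],'scene7')
cv2.imwrite('pics/sc7.png',cv2.resize(s['img'][190:280,290:410],None,fx=6,fy=6,interpolation=cv2.INTER_CUBIC)[:,:,::-1])
s=look('top',['frame','tape_measure','filler_tin','screwdriver','offcut','flower_jar','brush_cup','jaw_face','thumb_pad'],'top7')
E
```

```text
t 13.025 tcp [ 0.5827 -0.0157  0.2335] F [0.1 0.2 0.5] gap 0.001 yaw x 81.33 z [-0.003  0.001 -1.   ]
wrist cam at [0.595 0.062 0.351]
stop_pin 0.89 [326.4  52.9] [0.6026 0.0937 0.034 ]
jaw_face 0.62 [325.6 129.3] [0.5924 0.0319 0.066 ]
thumb_pad 0.94 [323.7   6.8] [0.6046 0.123  0.065 ]
scene cam at [ 1.057 -0.522  0.631]
jaw_face 0.59 [318.5 226.2] [0.5962 0.0307 0.066 ]
thumb_pad 0.59 [345.6 211.6] [0.6082 0.1158 0.065 ]
top cam at [0.51  0.058 0.959]
frame 0.7 [170.1 246.6] [0.453  0.3936 0.049 ]
tape_measure 0.73 [325.2 236.9] [0.4779 0.0578 0.012 ]
filler_tin 0.85 [282.4 229.4] [0.4932 0.154  0.012 ]
screwdriver 0.65 [326. 138.] [0.701  0.0589 0.012 ]
flower_jar 0.73 [179.9 172.8] [0.6195 0.3943 0.    ]
flower_jar 0.4 [296.8 182.4] [0.6006 0.1242 0.    ]
brush_cup 0.52 [280.4 230.9] [0.4895 0.1597 0.    ]
jaw_face 0.68 [338.2 188.5] [0.5824 0.0316 0.066 ]
thumb_pad 0.82 [296.2 177.4] [0.6051 0.1212 0.065 ]
thumb_pad 0.33 [327.3 137. ] [0.6925 0.0561 0.065 ]
```

View pics/sc7.png

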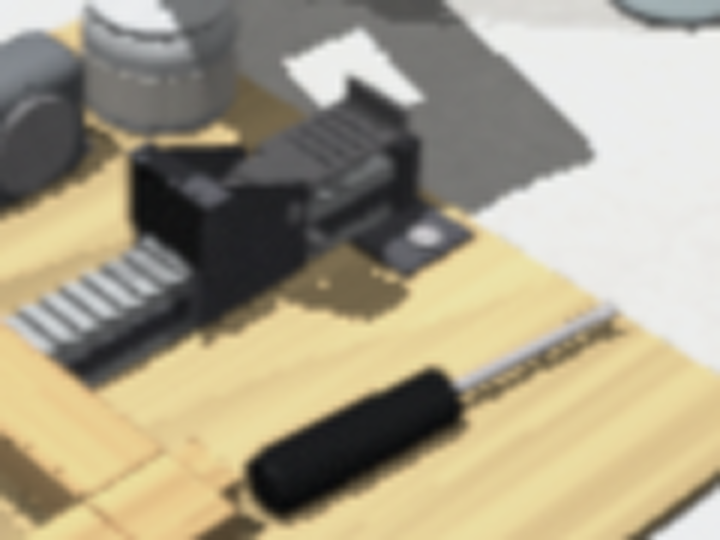

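View pics/wrist7.png

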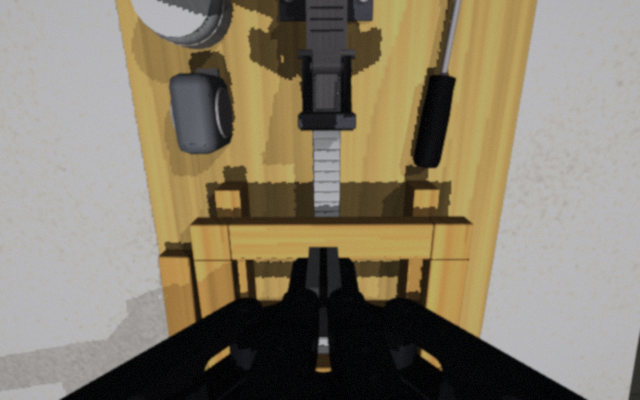

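View pics/scene7.png

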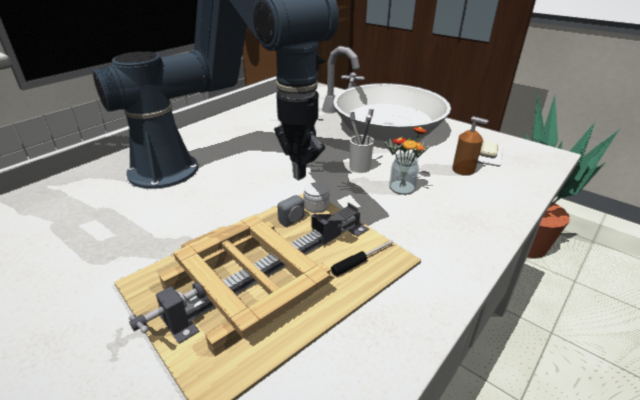

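The lever is up. The jaw sits in the same pixels as when it was pressed on the pin (front top corner (130,150), foot (200,325) in the crop). The sash and loose items haven't moved, and the arm is clear. I'll hand in.

```bash
python3 - <<'E'
from h import *
a=cv2.imread('pics/scene0.png',0).astype(int);b=cv2.imread('pics/scene7.png',0).astype(int)
sub=(slice(222,340),slice(170,330))
print('sash area mean diff',np.abs(a-b)[sub].mean())
a=cv2.imread('pics/sc6.png',0)[140:340,0:300].astype(int);b=cv2.imread('pics/sc7.png',0)[140:340,0:300].astype(int)
print(cv2.phaseCorrelate(a.astype(np.float32),b.astype(np.float32)))
rep();print(manip.sign_off())
E
```

```text
sash area mean diff 10.437182203389831
((-0.002151149410224207, -0.005718456973156094), 0.6404231465657552)
t 13.875 tcp [ 0.5838 -0.0137  0.2349] F [-0.2  1.1  0.1] gap 0.002 yaw x 81.6 z [ 0. -0. -1.]
the job is handed in; nothing more can be done
None
```

I pressed the release lever about 8.5 mm down with the shut fingers. Keeping it pressed, I pushed the jaw back about 84 mm to the stop pin, then lifted straight off, and the lever sprang up. The job was handed in at about 13.9 s.

**Checks that agreed**
- **At the pin:** the push built to 10 N with no further travel. After I let go, the jaw had not moved in the scene picture.
- **Pad position:** in the wrist and top views the thumb pad is within 2 mm of where it should be with the jaw at the stop.
- **Lever and arm:** the lever shows as up, and the arm is clear and touching nothing.

**Checks that disagreed or were weak**
- **Jaw face:** the network puts it 3–4 mm short of its expected place along the bar. It was unreliable on this point from the start (up to 10 mm out in the first top view).
- **Pad in the scene view:** it reads about 7 mm short along the bar. It also read short there at the start, by about 5 mm.
- **Last top view:** the network's frame result was a false hit, and it did not find the offcut. Its positions for the other loose items differed by up to about 12 mm from the first look. I put that down to network error, because the pictures show no movement.
- **Sash:** my picture-difference check on the sash area read 10 grey levels. The jaw's move and the arm's changed shadow also fall in that area, so it proves little. By eye, the sash is where it was.

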